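# Brush out the used beaker

### The arm

A 7-joint arm with a two-finger parallel gripper is mounted at the origin on the work surface. World frame = base frame: x ahead of the robot, y to its left, z up, the work surface at z = 0. Lengths are in m, angles in rad, forces in N, time in s.
With the tool pointing down it reaches from about 0.425 to 0.875 m from the base axis. Payload 9.9 kg.
Tool frame: the origin (TCP) lies midway between the tips of the shut fingers; the grasp point (between the pads) lies 19 mm behind it; z points along the fingers, y is the direction in which the jaws open and shut (so a half turn about z gives the same grasp; the last joint's range is limited). The gripper opens to 85 mm and grips with 20 to 120 N. Pads are 22 mm wide; open, the fingers measure 114 mm over their backs; the gripper's body (76 mm by 85 mm) begins 54 mm behind the grasp point. The pads swing forward as they close: fully open they stand 13 mm farther back than shut.
Start: joints at [-1.237, 0.576, 0.025, 1.437, -0.015, 1.129, -0.057], TCP at [0.274, 0.617, 0.231] pointing down, gripper open.
Joint ranges: [-2.76, 2.76], [-0.34, 2.15], [-1.52, 1.57], [0.19, 2.46], [-1.09, 4.23], [0.17, 1.99], [-2.82, 2.82]. Speed limits (rad/s): [2.22, 2.22, 3.01, 3.01, 3.14, 3.14, 3.14].

### API

Orientations are given as a unit quaternion [x, y, z, w].
In Python, from station import get_state, get_image, close_job gives the robot as it stands.
- The arm moves only by the tool drive_tool, never from a script. Its argument "plan" is one flat list of numbers, 5 for each row, row after row: the shift along the tool's x, y, z scaled (see below), then the turn about the tool's z scaled (see below), then the gripper command: -1 is fully open, 1 is shut, values between are in proportion. A call has 1 to 10 rows; each row is the pose to reach, as a shift and turn from the pose commanded when the call began, along the tool's axes at that moment, turning the shorter way round; what a row does not reach only later rows make up. The controller multiplies each number of a shift by 0.75 m and each number of a turn by pi rad. A row lasts 1/10 s, in which the tool goes at most 50 mm and 8.59 degrees, less where a joint would pass 70% of its speed; a pose out of reach is approached as far as the arm can. A call with a number of a shift or a turn outside -1 to 1 is refused whole. A call with a gripper value outside its range is refused whole. The fingers move at their own pace and stop on an object; "grip_force" is the grip in N (left out, the last holds). Time passes only in rows, so rows that repeat a pose let the fingers close. It gives the time, the measured TCP pose, the force and the opening at its end, in the units of the state.
- get_state(): the state, without advancing time (a new reading comes with each control period).
- get_image(name): name is "side" or "top"; returns a dict with "img" (384x512x3 uint8, red, green, blue), "fx", "fy", "cx", "cy" (pixels), "T" (4x4, takes a point from camera to world coordinates). Camera axes: x right, y down, z forward; pixel columns grow to the right and rows downward; lengths in m; the calibration is good to about 2 mm. A picture is of the moment at which its call begins. There is no depth.
- close_job(): hands the job in, once; it reports no verdict.
The state is a dict: "clock": time; "joints": joint angles; "dq": joint speeds; "effort": joint torques, N m; "eef_pos": TCP position; "ee_rot": TCP orientation; "contact_force": force on the tool from outside, world axes, zero at the start; "wrist_torque": the same for the moment, N m; "finger_gap": finger opening in m.
Only numpy, scipy, OpenCV 4.12 (cv2) and the standard library are available. Lean on these libraries where they do the work, as an engineer would, in place of code of your own. Each camera call takes 0.05 s, during which the arm holds its last target. There are 200 camera calls.

### The job

Lift the steel beaker off the balance and set it down upright on the round black rubber mat. Then take the blue-handled bottle brush from its rack and gently scrub the inside of the beaker with three full strokes, each one down until the brush touches the bottom and back up until the top of its bristles reaches the rim, leaving the beaker standing on the mat. Finally hang the brush back in its fork on the rack; do not disturb the other things.

Things in the scene. Friction and masses are not known exactly. Their poses are not given: they have to be found in the camera images.
- beaker_mid (a point): Stainless steel tall-form beaker, open at the top, plain round cylinder: outside diameter 63 mm, height 115 mm, wall 2.5 mm (inside diameter 58 mm), bottom 4 mm thick, 0.15 to 0.31 kg. It starts upright on the balance pan. This point is on its axis, half-way up (57.5 mm above its underside); z runs up its axis. It can be gripped across its outside from above, near the rim.
- beaker_floor (a point): The centre of the beaker's inner floor, 4 mm above its underside and 111 mm below its rim; z runs up the beaker's axis.
- pan (a point): Centre of the top face of the balance's round steel pan (diameter 120 mm, 72 mm above the table). The balance is a light blue box 275 mm deep and 200 mm wide with a display on the low side; the pan does not move. The beaker starts within 15 mm of this point. x points from the display to the pan side.
- mat_top (a point): Centre of the top face of the round black rubber mat, diameter 160 mm, 4 mm thick, fixed to the table.
- brush_grip (a point): Bottle brush with blue handle and cream bristles, 250 mm long in all, 0.07 to 0.14 kg. It hangs upright, bristles down, in one of the two forks of the rack. This point is the middle of the round handle (diameter 18 mm, from 35 mm below to 40 mm above this point), on the brush's axis; z runs from the bristles to the handle. Fingers can take it from above here on any two sides.
- brush_tip (a point): The lowest point of the bristle head, on the brush's axis, 210 mm below brush_grip. The bristle head runs from here 70 mm up; bristles are 55 mm in diameter and give way in their outer 5 mm; the firm core is 44 mm in diameter and begins 10 mm above the tip, tapered. Above the head a wire stem, 8 mm in diameter, runs up to the collar.
- tuft (a joint): The springy tuft of bristles that forms the end of the brush, 24 mm in diameter: pressed in along the brush's axis by up to 8 mm, 0 when free (m). It starts to give at 1 N and yields 1 mm per 0.6 N, about 6 N fully in; brush_tip marks its free end and does not follow the yielding.
- brush_collar (a point): Centre of the underside of the brush's round collar (diameter 30 mm, 5 mm thick) at the lower end of the handle, 40 mm below brush_grip and 170 mm above brush_tip. The brush hangs by it.
- rack: Brush rack, fixed: white tray foot 150 x 250 mm (14 mm high at its edge), two posts and a steel rail behind two forks that open to the front; nothing of it stands higher than 205 mm. Origin under the middle of its foot (mid-way between the forks in y); x points from the open front of the forks towards the rail, y across, z up.
- slot0 (a point): Seat of the first fork: where the centre of a hanging brush's collar underside rests, 200 mm above the table, level with the tops of two prongs 18 mm apart in y. Axes as the rack's: a brush leaves towards -x and enters towards +x, stem between the prongs, collar lifted over a 4 mm lip 22 to 26 mm in front of this point. Prong ends reach 40 mm in front; a 5 mm high stop is 18 mm behind.
- slot1 (a point): Seat of the second fork, 110 mm from the first along -y of the rack; otherwise the same as slot0. The blue brush hangs in one fork at the start, the green one in the other, either way round.
- thin_brush_grip (a point): Bystander: a thin brush with green handle and black bristles (diameter 20 mm), hanging in the other fork; same length, handle and collar as the blue one. Middle of its handle.
- pump_white_mid (a point): Bystander: white pump bottle with white pump, diameter 62 mm, 177 mm high; 70 mm above its underside.
- pump_green_mid (a point): Bystander: white pump bottle with green pump, diameter 62 mm, 177 mm high; 70 mm above its underside.
- jar_mid (a point): Bystander: black screw-top jar, diameter 84 mm, 95 mm high; its middle.
- dropper_mid (a point): Bystander: small amber dropper bottle, diameter 46 mm, 129 mm high; 50 mm above its underside.
- beaker: The beaker as a body (origin at the centre of its underside).
- brush: The blue-handled brush as a body (origin at brush_tip).
Mind the look-alikes: they are no part of the job. What is shaped like the brush but yellow is not meant.

How it is judged:
By the outcome, as a careful person would: the job done as asked, in the order asked, and still so for the second after the job is handed in, with the robot touching nothing.
It also fails if it takes over 72 s, if anything falls off the work surface, if the arm or the gripper's body presses on something with over 40 N, if the wrist force passes 120 N, or if a joint passes its speed limit or range.

## Working session

There is one attempt and no reset: what is moved stays moved. The work goes in short steps, Python scripts to look and compute and a tool call to move; the robot and the scene stay as the last step left them, time stands still between calls to the robot, and variables do not carry over. Pictures are saved under pics/ and viewed, about 8 in all and at most 12, crops included, and the job is handed in when it is done.

Besides the shell and the picture viewer there is one more tool, called after "Emit:" by a JSON object that holds its "name" and its "arguments", one argument or row to a line. drive_tool: Moves the arm, as the interface text tells. Shifts and turns lie within -1 to 1; 1 stands for 0.75 m of shift or pi rad of turn. Its arguments: {"type":"object","properties":{"plan":{"type":"array","items":{"type":"number"}},"grip_force":{"type":"number"}},"required":["plan"]}

```bash
mkdir -p pics; ls; python3 - <<'E'
from station import get_state,get_image
import cv2,numpy as np
print(get_state())
for n in("side","top"):
    d=get_image(n);print(n,d["fx"],d["fy"],d["cx"],d["cy"],np.round(d["T"],4).tolist())
    cv2.imwrite(f"pics/{n}0.png",d["img"][:,:,::-1])
E
```

```text
pics
{'clock': 0.0, 'joints': array([-1.2368031 ,  0.57650864,  0.02483589,  1.43787864, -0.01502309,
        1.12899257, -0.05650215]), 'dq': array([-0.00054721,  0.00034919, -0.00062453, -0.00056988,  0.00106053,
       -0.00211927,  0.00014225]), 'effort': array([ 5.73217458e-04, -7.65760875e+01,  2.25100145e+00, -2.85962284e+01,
        1.54309720e-02,  1.28161997e-02,  7.15512761e-05]), 'eef_pos': array([0.27368331, 0.61655097, 0.2304686 ]), 'ee_rot': array([ 2.07366210e-01,  9.78263059e-01, -7.89560045e-04, -1.38010318e-04]), 'contact_force': array([ 0.26690146, -0.83057586,  0.22755903]), 'wrist_torque': array([-0.00848197, -0.03535373, -0.01076221]), 'finger_gap': 0.0852076453166751}
side 348.68791154850885 348.68791154850885 260.6751360980223 190.86910073584124 [[0.9913, -0.0782, 0.1054, 0.4302], [-0.1311, -0.6326, 0.7633, -0.8158], [0.007, -0.7705, -0.6373, 0.8319], [0.0, 0.0, 0.0, 1.0]]
top 432.3839772878188 432.3839772878188 255.95632983337987 185.27501509860235 [[0.0034, -0.9949, 0.1008, 0.4604], [-1.0, -0.0028, 0.0057, 0.0027], [-0.0054, -0.1009, -0.9949, 1.226], [0.0, 0.0, 0.0, 1.0]]
```

View pics/top0.png

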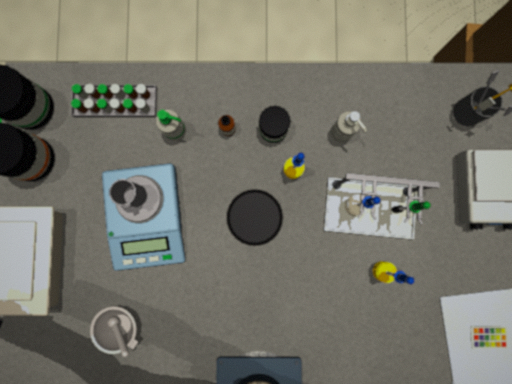

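View pics/side0.png

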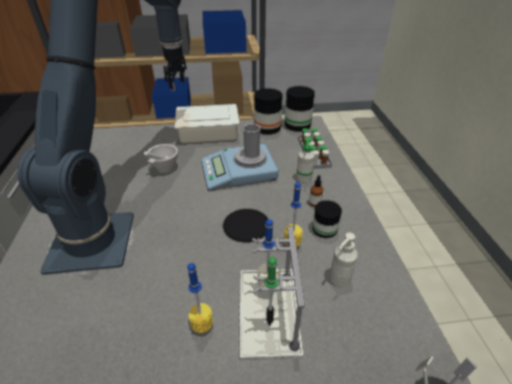

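The top view shows the balance at (143,217) with the beaker at (125,195), the mat at (255,217), and the rack at (372,208). Candidates for the brush (top-view pixels):
- Blue handle (372,202), hanging in the rack.
- Green handle (418,206), hanging in the rack.
- Two blue-handled brushes with yellow heads, standing free at (295,165) and (390,272).

The one in the rack with cream bristles at about (353,208) fits the description. I'll confirm it with an enlarged crop.

```bash
python3 - <<'E'
import cv2,numpy as np
t=cv2.imread("pics/top0.png");s=cv2.imread("pics/side0.png")
r=lambda a:cv2.resize(a,(400,300),interpolation=cv2.INTER_CUBIC)
a=r(t[165:252,320:436]);b=r(s[205:361,178:386][:, :]);c=r(t[160:235,95:195]);d=r(s[115:205,190:310])
cv2.imwrite("pics/crop1.png",np.vstack([np.hstack([a,b]),np.hstack([c,d])]))
E
```

```text
(no output)
```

View pics/crop1.png

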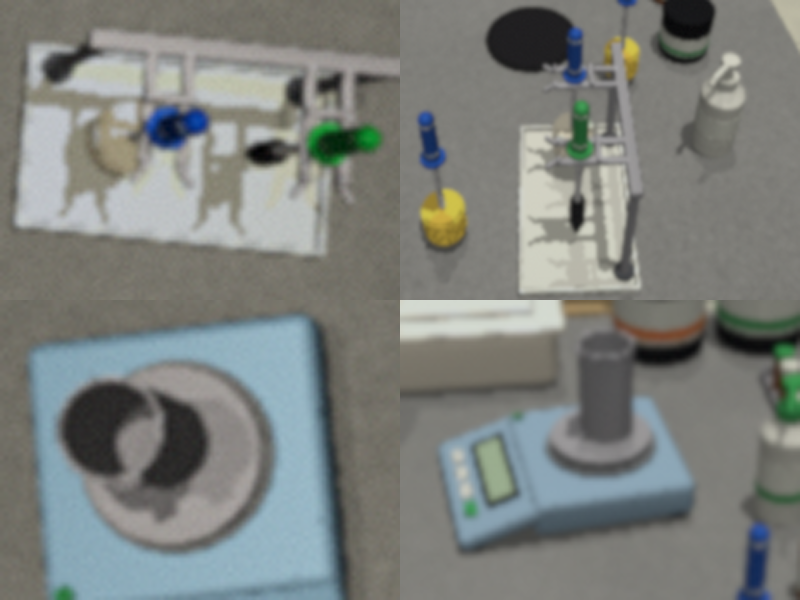

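The crops confirm it. The blue-handled brush with the cream head hangs in the left (+y) fork, so it is in slot0. The green one hangs in slot1, and the blue handles with yellow heads are decoys. The beaker's rim is at about (122,193) in the top view and (252,128) in the side view. Next I'll measure these.

```bash
cat > h.py <<'E'
import numpy as np,cv2
from scipy.optimize import least_squares
from station import get_state,get_image
def ray(d,uv):
    uv=np.atleast_2d(uv).astype(float)
    c=np.c_[(uv[:,0]-d["cx"])/d["fx"],(uv[:,1]-d["cy"])/d["fy"],np.ones(len(uv))]
    return d["T"][:3,3],c@d["T"][:3,:3].T
def plane(d,uv,z):
    o,r=ray(d,uv);return (o+r*((z-o[2])/r[:,2])[:,None])[:,:2]
def proj(d,p):
    p=np.atleast_2d(p)
    c=(p-d["T"][:3,3])@d["T"][:3,:3]
    return np.c_[d["fx"]*c[:,0]/c[:,2]+d["cx"],d["fy"]*c[:,1]/c[:,2]+d["cy"]]
def hsv(d):return cv2.cvtColor(d["img"],cv2.COLOR_RGB2HSV)
def blobs(m,roi,amin=15):
    u0,v0,u1,v1=roi;k=np.zeros(m.shape,np.uint8);k[v0:v1,u0:u1]=m[v0:v1,u0:u1]
    n,l,s,c=cv2.connectedComponentsWithStats(k)
    return [(int(s[i,4]),s[i,:4].tolist(),c[i].round(1).tolist(),l==i) for i in range(1,n) if s[i,4]>=amin]
def circ(p,r=None):
    p=np.array(p);c0=p.mean(0)
    f=(lambda q:np.hypot(*(p-q[:2]).T)-r) if r else (lambda q:np.hypot(*(p-q[:2]).T)-q[2])
    s=least_squares(f,list(c0)+([] if r else [.04]),loss="soft_l1",f_scale=.002);return s.x,np.sqrt(np.mean(s.fun**2))
E
cat > m.py <<'E'
from h import *
t=get_image("top");s=get_image("side");H=hsv(t);S=hsv(s)
# mat
m=(H[...,2]<45).astype(np.uint8)
b=max(blobs(m,(220,180,292,250)),key=lambda b:b[0]);cn=max(cv2.findContours(b[3].astype(np.uint8),0,1)[0],key=len)[:,0]
print("mat",b[1:3],circ(plane(t,cn,.004)))
# blue handles
for n,d,X,roi in(("top",t,H,(355,190,395,215)),("side",s,S,(255,210,282,255))):
    bm=((X[...,0]>105)&(X[...,0]<130)&(X[...,1]>140)).astype(np.uint8)
    for b in blobs(bm,roi): print(n,"blue",b[:3]); K=b[3]
    if n=="side":
        v,u=np.nonzero(K); rows=[(r,round(u[v==r].min(),1),u[v==r].max()) for r in range(v.min(),v.max()+1)];print(rows)
    else:
        v,u=np.nonzero(K); print([(c,v[u==c].min(),v[u==c].max()) for c in range(u.min(),u.max()+1)])
# foot front edge
g=cv2.cvtColor(t["img"],cv2.COLOR_RGB2GRAY).astype(float)
pts=[]
for c in range(330,410,3):
    col=g[222:248,c];k=np.argmin(np.diff(col));pts.append((c,222+k+.5))
P=plane(t,pts,.014);l=cv2.fitLine(P.astype(np.float32),cv2.DIST_HUBER,0,.01,.01).ravel();print("foot front",l, "yaw deg",np.degrees(np.arctan2(-l[0],l[1])))
# balance non-blue
bl=((H[...,0]>90)&(H[...,0]<115)&(H[...,1]>60))
nb=(~bl).astype(np.uint8)
B=max(blobs(nb,(106,172,176,232)),key=lambda b:b[0] if b[0]<3500 else 0);print("pan+beaker",B[:3])
cn=max(cv2.findContours(B[3].astype(np.uint8),0,1)[0],key=len)[:,0]
pp=cn[(cn[:,0]>138)|(cn[:,1]>210)];print("pan",len(pp),circ(plane(t,pp,.072)))
rp=cn[(cn[:,0]<122)&(cn[:,1]<200)|(cn[:,1]<184)&(cn[:,0]<128)];print("rim",len(rp),circ(plane(t,rp,.187),.0315),circ(plane(t,rp,.187)))
# side rim: 
print("side beaker guess",plane(s,[(252.1,128.5)],.187))
E
python3 m.py
```

```text
mat ([227, 190, 55, 55], [253.8, 217.7]) (array([0.4944603 , 0.01415327, 0.07604463]), np.float64(0.0007681190191222818))
top blue (113, [363, 196, 17, 11], [370.1, 201.0])
[(363, np.int64(200), np.int64(203)), (364, np.int64(199), np.int64(205)), (365, np.int64(197), np.int64(205)), (366, np.int64(197), np.int64(206)), (367, np.int64(197), np.int64(206)), (368, np.int64(196), np.int64(206)), (369, np.int64(196), np.int64(206)), (370, np.int64(197), np.int64(206)), (371, np.int64(198), np.int64(206)), (372, np.int64(199), np.int64(206)), (373, np.int64(199), np.int64(201)), (374, np.int64(198), np.int64(202)), (375, np.int64(197), np.int64(202)), (376, np.int64(197), np.int64(202)), (377, np.int64(197), np.int64(202)), (378, np.int64(198), np.int64(202)), (379, np.int64(199), np.int64(201))]
side blue (36, [265, 220, 7, 6], [268.1, 222.4])
side blue (72, [265, 228, 7, 13], [268.1, 233.7])
side blue (37, [264, 242, 10, 6], [268.4, 244.9])
[(242, np.int64(264), np.int64(264)), (243, np.int64(264), np.int64(273)), (244, np.int64(264), np.int64(273)), (245, np.int64(264), np.int64(273)), (246, np.int64(265), np.int64(272)), (247, np.int64(267), np.int64(270))]
foot front [ 0.0969687   0.9952874   0.44814777 -0.28941733] yaw deg -5.564641
pan+beaker (3011, [108, 172, 68, 60], [144.1, 199.6])
pan 186 (array([0.53402386, 0.2969458 , 0.07780518]), np.float64(0.009191091737905426))
rim 33 (array([0.55149567, 0.33456998]), np.float64(0.0013662212405394635)) (array([0.54907082, 0.33103511, 0.03504056]), np.float64(0.0008711486562381063))
side beaker guess [[0.552826   0.31955973]]
```

```bash
cat > m2.py <<'E'
from h import *
t=get_image("top");s=get_image("side");H=hsv(t);S=hsv(s)
print("rim eye",plane(t,[(122.5,193.2)],.187),"pan eye",plane(t,[(139.2,198.8)],.072))
print(H[193,105:180:2,1].tolist());
nb=(H[...,1]<62).astype(np.uint8)
for B in blobs(nb,(106,172,174,232),200):print(B[:3])
B=max(blobs(nb,(106,172,174,232),200),key=lambda b:b[0])
cn=max(cv2.findContours(B[3].astype(np.uint8),0,1)[0],key=len)[:,0]
pp=cn[(cn[:,0]>142)|(cn[:,1]>212)];print("pan",len(pp),circ(plane(t,pp,.072)))
# rim: dark interior
dk=(H[...,2]<75).astype(np.uint8)
for b in blobs(dk,(106,172,170,215),30):print("dark",b[:3])
# side beaker: width rows
g=cv2.cvtColor(s["img"],cv2.COLOR_RGB2GRAY)
for r in(122,125,130,138,146,152):print(r,g[r,236:270].tolist())
print([int(x) for x in g[112:170,251]])
# brush
print("brush collar top-view z.203",plane(t,[(368.0,201.3)],.203),"cap z.279",plane(t,[(376.6,199.7)],.279))
print("side: handle mid",[ (z,plane(s,[(268.1,v)],z).round(4).tolist()) for z,v in((.279,221),(.24,233.5),(.203,245))])
E
python3 m2.py
```

```text
rim eye [[0.54556542 0.33083774]] pan eye [[0.54007902 0.32183921]]
[67, 65, 28, 5, 11, 18, 28, 11, 23, 5, 15, 13, 15, 13, 9, 11, 13, 6, 11, 11, 24, 11, 16, 13, 16, 13, 12, 8, 13, 54, 58, 57, 62, 58, 67, 75, 47, 30]
(3190, [107, 172, 67, 60], [144.0, 200.1])
pan 226 (array([0.53421978, 0.30140563, 0.08030848]), np.float64(0.008359673519007326))
dark (299, [111, 181, 21, 23], [119.6, 190.8])
dark (223, [131, 184, 16, 23], [138.9, 196.2])
122 [204, 200, 185, 153, 129, 124, 124, 124, 124, 125, 126, 127, 127, 127, 126, 126, 120, 109, 91, 80, 81, 87, 93, 98, 103, 107, 110, 112, 114, 116, 117, 119, 118, 118]
125 [115, 117, 121, 122, 123, 123, 124, 126, 127, 124, 118, 108, 97, 94, 94, 93, 90, 87, 85, 88, 98, 105, 107, 102, 91, 83, 81, 81, 82, 82, 83, 85, 85, 84]
130 [102, 108, 118, 124, 124, 122, 120, 113, 101, 94, 92, 91, 94, 94, 92, 91, 92, 94, 92, 89, 90, 97, 91, 76, 50, 27, 17, 18, 20, 21, 21, 21, 22, 22]
138 [95, 103, 112, 119, 124, 124, 118, 103, 84, 76, 77, 78, 78, 80, 80, 81, 82, 83, 84, 84, 81, 78, 78, 89, 107, 116, 117, 116, 115, 113, 112, 112, 113, 114]
146 [130, 132, 132, 131, 131, 133, 131, 117, 94, 79, 76, 78, 79, 81, 81, 82, 83, 83, 83, 83, 80, 79, 83, 109, 140, 156, 159, 159, 158, 149, 137, 128, 124, 123]
152 [156, 155, 154, 146, 124, 108, 100, 92, 81, 74, 74, 77, 79, 80, 81, 82, 83, 83, 83, 82, 79, 77, 82, 103, 131, 147, 151, 152, 155, 157, 160, 158, 150, 138]
[92, 90, 89, 96, 109, 118, 116, 116, 121, 123, 126, 126, 112, 93, 83, 82, 82, 84, 91, 98, 93, 83, 80, 81, 81, 81, 81, 81, 82, 82, 83, 82, 82, 82, 82, 82, 82, 82, 82, 82, 82, 83, 83, 83, 84, 95, 116, 130, 135, 137, 134, 116, 89, 76, 85, 102, 132, 153]
brush collar top-view z.203 [[ 0.52674871 -0.2566739 ]] cap z.279 [[ 0.52538786 -0.2562973 ]]
side: handle mid [(0.279, [[0.5243, -0.2612]]), (0.24, [[0.5248, -0.2629]]), (0.203, [[0.5252, -0.2654]])]
```

```bash
cat > m3.py <<'E'
from h import *
t=get_image("top");s=get_image("side");H=hsv(t);S=hsv(s)
b=max(blobs((S[...,2]<45).astype(np.uint8),(215,200,258,246)),key=lambda b:b[0]);print(b[1:3]);cn=max(cv2.findContours(b[3].astype(np.uint8),0,1)[0],key=len)[:,0]
cn=cn[(cn[:,0]<258)];print("mat side",circ(plane(s,cn,.004)), "proj of top estimate",proj(s,[.4945,.0142,.004]))
# predicted side positions for beaker hypotheses
a=np.linspace(0,2*np.pi,73)
for c in((.548,.332),(.549,.326),(.551,.320)):
    for z in(.187,.072):
        R=proj(s,np.c_[c[0]+.0315*np.cos(a),c[1]+.0315*np.sin(a),z+0*a]);print(c,z,"side u",R[:,0].min().round(1),R[:,0].max().round(1),"v",R[:,1].min().round(1),R[:,1].max().round(1))
    R=proj(t,np.c_[c[0]+.0315*np.cos(a),c[1]+.0315*np.sin(a),.187+0*a]);print("   top u",R[:,0].min().round(1),R[:,0].max().round(1),"v",R[:,1].min().round(1),R[:,1].max().round(1))
R=proj(s,np.c_[.54+.06*np.cos(a),.3218+.06*np.sin(a),.072+0*a]);print("pan side u",R[:,0].min(),R[:,0].max(),"v",R[:,1].min(),R[:,1].max())
for p in ((.5255,-.2565,.28),(.5255,-.2565,.20)):print(proj(s,p),proj(t,p))
g=cv2.cvtColor(t["img"],cv2.COLOR_RGB2GRAY)
print([int(x) for x in g[193,100:168]]);print([int(x) for x in g[172:236,121]])
g=cv2.cvtColor(s["img"],cv2.COLOR_RGB2GRAY);print([int(x) for x in g[156,225:280]])
E
python3 m3.py
```

```text
([224, 210, 34, 32], [242.0, 225.1])
mat side (array([0.48639753, 0.00877774, 0.0671632 ]), np.float64(0.007878851837078569)) proj of top estimate [[245.50720616 223.07644204]]
(0.548, 0.332) 0.187 side u 242.0 258.9 v 122.8 131.2
(0.548, 0.332) 0.072 side u 242.8 258.8 v 148.5 157.3
   top u 109.0 135.1 v 179.2 205.2
(0.549, 0.326) 0.187 side u 242.4 259.4 v 123.6 132.0
(0.549, 0.326) 0.072 side u 243.2 259.2 v 149.3 158.2
   top u 111.5 137.6 v 178.8 204.8
(0.551, 0.32) 0.187 side u 243.1 260.1 v 124.3 132.8
(0.551, 0.32) 0.072 side u 243.8 259.9 v 150.1 159.0
   top u 114.0 140.1 v 178.0 204.0
pan side u 233.66728702371148 264.3583117409623 v 146.15503457145994 163.24290741769906
[[268.33928624 219.17370947]] [[376.81590015 199.61820711]]
[[267.6420779  243.05240571]] [[367.61933803 201.90629773]]
[112, 111, 107, 120, 136, 149, 158, 155, 143, 121, 87, 55, 39, 41, 41, 41, 41, 43, 44, 43, 42, 44, 41, 55, 86, 116, 130, 138, 139, 141, 138, 137, 133, 141, 137, 111, 63, 43, 38, 38, 44, 41, 42, 42, 39, 49, 78, 112, 129, 134, 133, 134, 134, 136, 136, 135, 139, 146, 147, 122, 97, 97, 108, 137, 167, 172, 175, 175]
[159, 163, 161, 162, 161, 163, 165, 147, 102, 59, 43, 39, 42, 42, 42, 40, 41, 42, 42, 40, 42, 44, 40, 42, 42, 42, 40, 44, 42, 39, 47, 66, 102, 119, 116, 129, 146, 155, 158, 156, 154, 145, 137, 132, 143, 155, 165, 163, 164, 162, 164, 163, 160, 163, 164, 165, 163, 165, 164, 163, 165, 164, 159, 148]
[151, 157, 160, 161, 160, 161, 160, 158, 150, 140, 142, 149, 151, 152, 147, 140, 135, 132, 126, 113, 100, 93, 89, 87, 85, 84, 84, 85, 87, 88, 90, 94, 102, 115, 130, 144, 150, 151, 148, 140, 131, 138, 152, 159, 158, 149, 136, 127, 124, 124, 125, 126, 126, 126, 126]
```

Positions: beaker (0.548, 0.3305) with its rim at z 0.187; mat (0.4945, 0.014); brush (0.5255, -0.257) in slot0; rack yaw about -5.6°. The top view agrees with the given sizes, and the side view agrees to about 4 mm. Next I'll move above the beaker and square the tool with the world axes.

Emit:
{"name": "drive_tool", "arguments": {
  "plan": [-0.489, -0.2003, -0.0127, -0.133, -1, -0.489, -0.2003, -0.0127, -0.133, -1, -0.489, -0.2003, -0.0127, -0.133, -1, -0.489, -0.2003, -0.0127, -0.133, -1, -0.489, -0.2003, -0.0127, -0.133, -1, -0.489, -0.2003, -0.0127, -0.133, -1, -0.489, -0.2003, -0.0127, -0.133, -1, -0.489, -0.2003, -0.0127, -0.133, -1, -0.489, -0.2003, -0.0127, -0.133, -1, -0.489, -0.2003, -0.0127, -0.133, -1],
  "grip_force": 40
}}

```text
clock: 1.4
eef_pos: [0.549, 0.3295, 0.2407]
ee_rot: [0.002, 1.0, -0.0, -0.0]
contact_force: [-0.9, 0.4, 0.0]
finger_gap: 0.0853
```

Emit:
{"name": "drive_tool", "arguments": {
  "plan": [0, 0, 0, 0, -1, 0, 0, 0.04, 0, -1, 0, 0, 0.08, 0, -1, 0, 0, 0.1, 0, -1, 0, 0, 0.12, 0, -1, 0, 0, 0.12, 0, -1, 0, 0, 0.12, 0, -1]
}}

```text
clock: 2.1
eef_pos: [0.5473, 0.3322, 0.1511]
ee_rot: [-0.001, 1.0, 0.0, -0.0]
contact_force: [0.8, 0.0, 0.0]
finger_gap: 0.0853
```

```bash
python3 - <<'E'
from h import *
s=get_state();print(s["eef_pos"],s["contact_force"])
t=get_image("top");d=get_image("side")
r=lambda a:cv2.resize(a,(400,400),interpolation=cv2.INTER_CUBIC)[...,::-1]
cv2.imwrite("pics/c2.png",np.hstack([r(t["img"][150:240,90:180]),r(d["img"][75:175,200:300])]))
E
```

```text
[0.54733    0.33215418 0.15114391] [0.80201086 0.01068221 0.00208265]
```

View pics/c2.png

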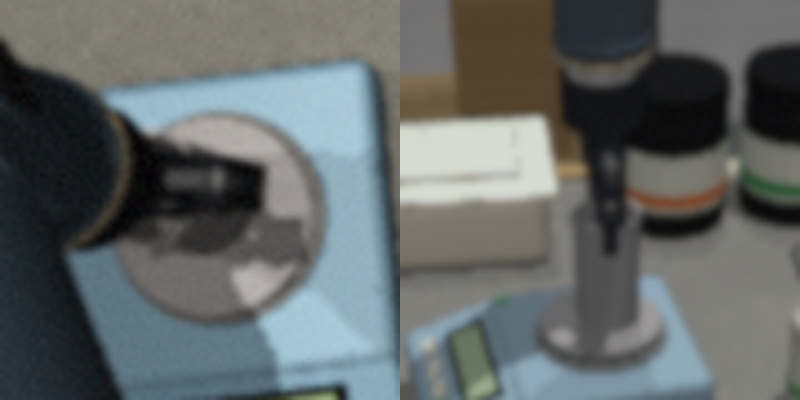

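The near finger is in front of the beaker at side-crop x≈610, and the beaker's axis is at ≈607, so the gripper straddles it. I'll close with 40 N.

Emit:
{"name": "drive_tool", "arguments": {
  "plan": [0, 0, 0, 0, 1, 0, 0, 0, 0, 1, 0, 0, 0, 0, 1, 0, 0, 0, 0, 1, 0, 0, 0, 0, 1, 0, 0, 0, 0, 1],
  "grip_force": 40
}}

```text
clock: 2.8
eef_pos: [0.5485, 0.3313, 0.1519]
ee_rot: [-0.0, 1.0, 0.001, 0.001]
contact_force: [-0.8, -0.3, 5.2]
finger_gap: 0.0611
```

Emit:
{"name": "drive_tool", "arguments": {
  "plan": [0, 0, -0.02, 0, 1, 0, 0, -0.05, 0, 1, 0, 0, -0.08, 0, 1, 0, 0, -0.08, 0, 1, 0, 0, -0.08, 0, 1]
}}

```text
clock: 3.3
eef_pos: [0.548, 0.3307, 0.2107]
ee_rot: [0.0, 1.0, 0.0, 0.0]
contact_force: [0.3, -0.4, -2.4]
finger_gap: 0.0613
```

```bash
python3 -c "
from h import *
s=get_state();print(s['eef_pos'],s['ee_rot'],s['contact_force'],s['finger_gap'])"
```

```text
[0.5480209  0.33068701 0.21065212] [1.63406339e-05 9.99999995e-01 3.58481377e-05 8.70987371e-05] [ 0.31367922 -0.42983678 -2.40182973] 0.06126135519502682
```

Lifted: the wrist reads 2.4 N of load. I'll carry it over the mat.

Emit:
{"name": "drive_tool", "arguments": {
  "plan": [0.005, -0.03, 0, 0, 1, 0.015, -0.08, 0, 0, 1, 0.024, -0.14, 0, 0, 1, 0.034, -0.2, 0, 0, 1, 0.044, -0.26, 0, 0, 1, 0.054, -0.32, 0, 0, 1, 0.063, -0.375, 0, 0, 1, 0.069, -0.41, 0, 0, 1, 0.0713, -0.422, 0, 0, 1, 0.0713, -0.422, 0, 0, 1]
}}

```text
clock: 4.3
eef_pos: [0.4939, 0.0131, 0.21]
ee_rot: [0.001, 1.0, -0.0, -0.001]
contact_force: [0.5, 1.5, -1.4]
finger_gap: 0.061
```

Emit:
{"name": "drive_tool", "arguments": {
  "plan": [0, 0, 0.02, 0, 1, 0, 0, 0.06, 0, 1, 0, 0, 0.1, 0, 1, 0, 0, 0.14, 0, 1, 0, 0, 0.155, 0, 1, 0, 0, 0.16, 0, 1, 0, 0, 0.16, 0, 1]
}}

```text
clock: 5.0
eef_pos: [0.495, 0.0151, 0.0909]
ee_rot: [-0.0, 1.0, 0.0, -0.0]
contact_force: [-0.3, 0.3, -2.1]
finger_gap: 0.0615
```

Emit:
{"name": "drive_tool", "arguments": {
  "plan": [0, 0, 0.004, 0, 1, 0, 0, 0.007, 0, 1, 0, 0, 0.0085, 0, 1, 0, 0, 0.0085, 0, 1, 0, 0, 0.0085, 0, 1]
}}

```text
clock: 5.5
eef_pos: [0.4947, 0.0143, 0.0846]
ee_rot: [0.0, 1.0, 0.0, 0.0]
contact_force: [-0.2, -0.4, -1.0]
finger_gap: 0.0611
```

Half of the weight is already carried by the mat. I'll ease down slightly more, then release and rise.

Emit:
{"name": "drive_tool", "arguments": {
  "plan": [0, 0, 0.001, 0, 1, 0, 0, 0.001, 0, 1, 0, 0, 0.001, 0, 1]
}}

```text
clock: 5.8
eef_pos: [0.4948, 0.0144, 0.0838]
ee_rot: [-0.0, 1.0, 0.0, 0.0]
contact_force: [-0.3, -0.5, 1.0]
finger_gap: 0.0607
```

Emit:
{"name": "drive_tool", "arguments": {
  "plan": [0, 0, 0, 0, 0.2, 0, 0, 0, 0, -0.5, 0, 0, 0, 0, -1, 0, 0, 0, 0, -1, 0, 0, 0, 0, -1, 0, 0, 0, 0, -1]
}}

```text
clock: 6.4
eef_pos: [0.4947, 0.0143, 0.0837]
ee_rot: [-0.0, 1.0, 0.0, -0.0]
contact_force: [0.7, 0.0, -0.2]
finger_gap: 0.0851
```

Emit:
{"name": "drive_tool", "arguments": {
  "plan": [0, 0, -0.03, 0, -1, 0, 0, -0.08, 0, -1, 0, 0, -0.14, 0, -1, 0, 0, -0.2, 0, -1, 0, 0, -0.26, 0, -1, 0, 0, -0.29, 0, -1, 0, 0, -0.3, 0, -1, 0, 0, -0.3, 0, -1, 0, 0, -0.3, 0, -1]
}}

```text
clock: 7.3
eef_pos: [0.494, 0.0143, 0.3074]
ee_rot: [-0.0, 1.0, -0.0, -0.001]
contact_force: [0.2, -0.6, 0.1]
finger_gap: 0.0854
```

Emit:
{"name": "drive_tool", "arguments": {
  "plan": [-0.004, -0.03, 0, 0, -1, -0.011, -0.09, 0, 0, -1, -0.018, -0.15, 0, 0, -1, -0.024, -0.21, 0, 0, -1, -0.03, -0.27, 0, 0, -1, -0.036, -0.32, 0, 0, -1, -0.04, -0.35, 0, 0, -1, -0.0413, -0.3613, 0, 0, -1, -0.0413, -0.3613, 0, 0, -1, -0.0413, -0.3613, 0, 0, -1]
}}

```text
clock: 8.3
eef_pos: [0.5257, -0.2549, 0.3079]
ee_rot: [-0.001, 1.0, 0.001, -0.001]
contact_force: [0.2, 0.6, 0.6]
finger_gap: 0.0851
```

```bash
python3 - <<'E'
from h import *
s=get_state();print(s["eef_pos"],s["contact_force"])
t=get_image("top");d=get_image("side")
cv2.imwrite("pics/t3.png",t["img"][...,::-1])
r=lambda a:cv2.resize(a,(400,400),interpolation=cv2.INTER_CUBIC)[...,::-1]
cv2.imwrite("pics/c3.png",np.hstack([r(t["img"][170:260,210:300]),r(d["img"][160:270,210:320])]))
a=np.linspace(0,2*np.pi,73);g=cv2.cvtColor(t["img"],cv2.COLOR_RGB2GRAY)
R=proj(t,np.c_[.4945+.0315*np.cos(a),.014+.0315*np.sin(a),.119+0*a]);print(R.min(0),R.max(0))
c=((R.min(0)+R.max(0))/2).round().astype(int)
print(c,g[c[1],c[0]-22:c[0]+23].tolist(),g[c[1]-22:c[1]+23,c[0]].tolist())
E
```

```text
[ 0.52568376 -0.2549225   0.30791257] [0.22309363 0.63933825 0.63991794]
[241.57772947 203.36697497] [266.23231862 228.07196136]
[254 216] [51, 55, 55, 53, 55, 54, 55, 50, 61, 82, 81, 95, 137, 168, 176, 174, 176, 172, 166, 171, 173, 184, 188, 191, 190, 191, 180, 152, 123, 109, 105, 104, 114, 135, 126, 78, 52, 50, 49, 51, 50, 52, 49, 55, 59] [58, 57, 58, 53, 55, 57, 54, 63, 95, 117, 98, 66, 66, 83, 86, 86, 94, 117, 151, 179, 187, 188, 188, 188, 189, 186, 187, 186, 180, 177, 172, 171, 161, 142, 110, 69, 39, 23, 21, 26, 33, 44, 50, 55, 56]
```

View pics/c3.png

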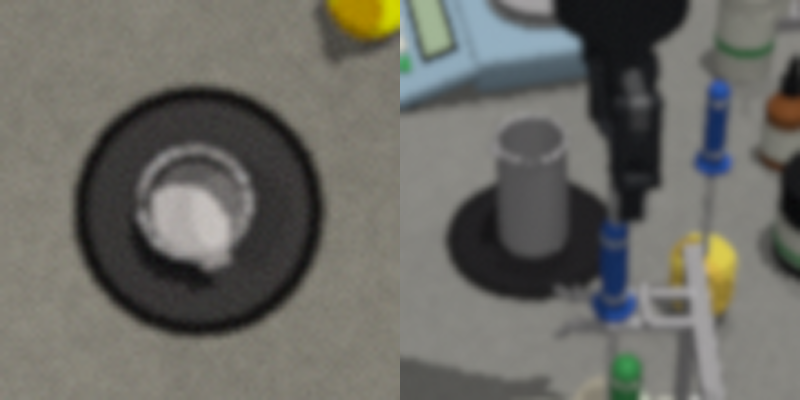

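The beaker stands upright on the mat. Its rim is centred at about (253.7, 215.6) in the top view, and the placed TCP position predicts (253.9, 215.7). I'll descend on the blue brush.

Emit:
{"name": "drive_tool", "arguments": {
  "plan": [0, 0, 0, 0, -1, 0, 0, 0.03, 0, -1, 0, 0, 0.06, 0, -1, 0, 0, 0.09, 0, -1, 0, 0, 0.11, 0, -1, 0, 0, 0.1185, 0, -1, 0, 0, 0.1185, 0, -1, 0, 0, 0.1185, 0, -1]
}}

```text
clock: 9.2
eef_pos: [0.5261, -0.2566, 0.2207]
ee_rot: [-0.0, 1.0, -0.0, 0.001]
contact_force: [0.2, -1.1, 0.8]
finger_gap: 0.0854
```

Emit:
{"name": "drive_tool", "arguments": {
  "plan": [0, 0, 0, 0, 0, 0, 0, 0, 0, 0.2, 0, 0, 0, 0, 0.4, 0, 0, 0, 0, 0.5, 0, 0, 0, 0, 0.6, 0, 0, 0, 0, 0.8, 0, 0, 0, 0, 1, 0, 0, 0, 0, 1, 0, 0, 0, 0, 1, 0, 0, 0, 0, 1],
  "grip_force": 50
}}

```text
clock: 10.2
eef_pos: [0.5257, -0.2568, 0.22]
ee_rot: [0.0, 1.0, -0.0, 0.0]
contact_force: [-1.2, -0.2, 4.7]
finger_gap: 0.0167
```

```bash
python3 - <<'E'
from h import *
s=get_state();print(s["eef_pos"],s["ee_rot"],s["contact_force"],s["wrist_torque"],s["finger_gap"])
E
```

```text
[ 0.52570383 -0.25677332  0.22003769] [ 6.16255424e-05  9.99999981e-01 -1.00735229e-04  1.57234548e-04] [-1.19807686 -0.22565354  4.66763396] [0.05455888 0.13953872 0.01403918] 0.016700664133813433
```

Emit:
{"name": "drive_tool", "arguments": {
  "plan": [0, 0, -0.006, 0, 1, 0, 0, -0.0107, 0, 1, 0, 0, -0.0107, 0, 1, 0, 0, -0.0107, 0, 1]
}}

```text
clock: 10.6
eef_pos: [0.5256, -0.2566, 0.2278]
ee_rot: [-0.0, 1.0, 0.0, -0.0]
contact_force: [0.3, -0.4, -0.5]
finger_gap: 0.0167
```

Emit:
{"name": "drive_tool", "arguments": {
  "plan": [0.01, 0.001, 0, 0, 1, 0.025, 0.0025, 0, 0, 1, 0.045, 0.0044, 0, 0, 1, 0.065, 0.0063, 0, 0, 1, 0.085, 0.0083, 0, 0, 1, 0.1, 0.0098, 0, 0, 1, 0.1067, 0.0104, 0, 0, 1, 0.1067, 0.0104, 0, 0, 1, 0.1067, 0.0104, 0, 0, 1]
}}

```text
clock: 11.5
eef_pos: [0.4461, -0.2488, 0.228]
ee_rot: [-0.0, 1.0, -0.0, 0.0]
contact_force: [-0.4, 0.3, 0.4]
finger_gap: 0.0166
```

Emit:
{"name": "drive_tool", "arguments": {
  "plan": [0, 0, -0.02, 0, 1, 0, 0, -0.06, 0, 1, 0, 0, -0.1, 0, 1, 0, 0, -0.14, 0, 1, 0, 0, -0.16, 0, 1, 0, 0, -0.167, 0, 1, 0, 0, -0.167, 0, 1, 0, 0, -0.167, 0, 1, 0, 0, -0.167, 0, 1]
}}

```text
clock: 12.4
eef_pos: [0.4453, -0.2486, 0.3519]
ee_rot: [-0.0, 1.0, 0.0, -0.001]
contact_force: [0.2, 0.5, -1.5]
finger_gap: 0.0166
```

```bash
python3 - <<'E'
from h import *
s=get_state();p=s["eef_pos"];print(p,s["ee_rot"],s["contact_force"],s["wrist_torque"],s["finger_gap"])
t=get_image("top");d=get_image("side")
b=p+[0,0,.02];
for z in(0,-.04,-.14,-.175,-.21):print(z,proj(d,b+[0,0,z]).round(1),proj(t,b+[0,0,z]).round(1))
c=proj(d,b+[0,0,-.1])[0].astype(int);print(c)
e=proj(t,b+[0,0,-.15])[0].astype(int)
r=lambda a:cv2.resize(a,(400,400),interpolation=cv2.INTER_CUBIC)[...,::-1]
cv2.imwrite("pics/c4.png",np.hstack([r(d["img"][c[1]-50:c[1]+50,c[0]-50:c[0]+50]),r(t["img"][e[1]-50:e[1]+50,e[0]-50:e[0]+50])]))
E
```

```text
[ 0.44532127 -0.24861453  0.35194091] [-8.36338521e-05  9.99999495e-01  3.85260639e-04 -9.24063849e-04] [ 0.23240127  0.46169064 -1.48000136] [ 0.04675304 -0.02995415 -0.02361145] 0.016567312608915297
0 [[230.7 188.2]] [[386.6 237.3]]
-0.04 [[231.6 202.6]] [[380.8 236.9]]
-0.14 [[233.6 234.6]] [[368.5 236.1]]
-0.175 [[234.2 244.6]] [[364.7 235.9]]
-0.21 [[234.8 254.1]] [[361.2 235.7]]
[232 222]
```

View pics/c4.png

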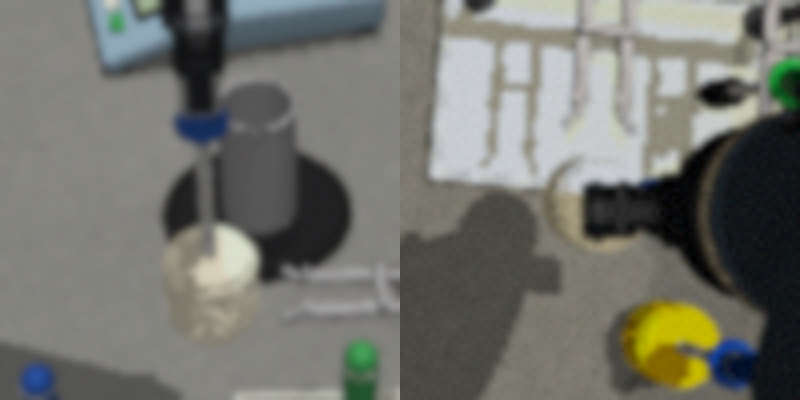

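The brush is held vertical, with its collar and head on one line in the side crop (x≈202 to 212, matching the camera tilt). I'll carry it above the beaker.

Emit:
{"name": "drive_tool", "arguments": {
  "plan": [-0.004, 0.02, 0, 0, 1, -0.012, 0.07, 0, 0, 1, -0.022, 0.12, 0, 0, 1, -0.032, 0.17, 0, 0, 1, -0.041, 0.22, 0, 0, 1, -0.05, 0.27, 0, 0, 1, -0.058, 0.315, 0, 0, 1, -0.063, 0.34, 0, 0, 1, -0.0653, 0.351, 0, 0, 1, -0.0653, 0.351, 0, 0, 1]
}}

```text
clock: 13.5
eef_pos: [0.4946, 0.015, 0.3527]
ee_rot: [-0.001, 1.0, -0.0, -0.0]
contact_force: [0.1, 0.5, -0.6]
finger_gap: 0.0165
```

Emit:
{"name": "drive_tool", "arguments": {
  "plan": [0, 0, 0, 0, 1, 0, 0, 0, 0, 1, 0, 0, 0, 0, 1, 0, 0, 0, 0, 1]
}}

```text
clock: 13.9
eef_pos: [0.4945, 0.0137, 0.3532]
ee_rot: [0.001, 1.0, -0.0, 0.0]
contact_force: [-0.6, 0.2, -1.0]
finger_gap: 0.0168
```

```bash
python3 - <<'E'
from h import *
s=get_state();p=s["eef_pos"];print(p,s["contact_force"])
d=get_image("side");t=get_image("top")
for n,q in(("head mid",p+[0,0,.02-.175]),("tip",p+[0,0,.02-.21]),("rim",[.4945,.0143,.119]),("low",[.4945,.0143,.03])):print(n,proj(d,q).round(1))
g=cv2.cvtColor(d["img"],cv2.COLOR_RGB2GRAY)
for v in(165,168,172,176,180,184,190,195,200,205,210,215,220):print(v,g[v,228:264].tolist())
r=lambda a,f:cv2.resize(a,None,fx=f,fy=f,interpolation=cv2.INTER_CUBIC)[...,::-1]
cv2.imwrite("pics/c5.png",np.hstack([r(d["img"][125:245,200:300],5),r(t["img"][165:265,210:290],5)[:500].copy() if 0 else r(t["img"][155:275,210:270],5)]))
E
```

```text
[0.4945254  0.01367396 0.35317281] [-0.6120343   0.22768077 -0.96027411]
head mid [[244.2 177. ]]
tip [[244.5 186.1]]
rim [[244.7 197. ]]
low [[245.3 217.5]]
165 [153, 158, 160, 160, 160, 160, 159, 155, 146, 133, 124, 124, 126, 131, 129, 118, 112, 135, 175, 197, 200, 192, 175, 147, 115, 89, 81, 83, 85, 86, 87, 96, 106, 118, 133, 147]
168 [146, 152, 157, 160, 161, 160, 160, 156, 151, 144, 137, 128, 124, 123, 125, 129, 135, 152, 181, 203, 211, 213, 212, 209, 197, 176, 152, 143, 145, 151, 154, 157, 158, 160, 161, 162]
172 [145, 144, 150, 157, 161, 161, 158, 149, 139, 134, 134, 135, 138, 142, 159, 179, 188, 191, 190, 188, 186, 185, 183, 180, 171, 161, 157, 156, 154, 154, 152, 151, 147, 143, 142, 141]
176 [154, 148, 143, 145, 148, 148, 142, 130, 120, 116, 116, 117, 118, 122, 128, 132, 139, 143, 144, 141, 135, 133, 136, 132, 126, 120, 109, 99, 94, 93, 91, 89, 87, 89, 90, 89]
180 [116, 108, 99, 93, 88, 87, 85, 88, 98, 109, 114, 117, 119, 123, 127, 128, 129, 131, 131, 127, 124, 125, 129, 129, 128, 118, 99, 83, 78, 77, 76, 76, 74, 73, 73, 72]
184 [68, 69, 70, 72, 75, 74, 75, 76, 82, 93, 105, 
[... 552 characters left out ...]
 79, 80, 82, 82, 80, 79, 79, 84, 93, 104, 114, 121, 123, 123, 123, 124, 124, 125, 126]
205 [85, 87, 96, 113, 126, 129, 129, 121, 100, 81, 75, 78, 82, 85, 84, 82, 84, 87, 85, 82, 83, 85, 86, 83, 78, 76, 76, 88, 111, 123, 125, 125, 125, 126, 125, 125]
210 [84, 82, 84, 85, 90, 96, 97, 89, 76, 70, 73, 76, 78, 79, 78, 80, 80, 81, 82, 84, 85, 84, 84, 82, 80, 77, 73, 69, 68, 75, 88, 99, 112, 120, 124, 126]
215 [41, 30, 22, 20, 20, 19, 21, 25, 40, 58, 69, 74, 76, 78, 79, 80, 82, 82, 82, 83, 84, 84, 83, 82, 80, 76, 72, 64, 49, 35, 33, 32, 31, 30, 31, 37]
220 [20, 20, 20, 20, 20, 21, 21, 23, 36, 55, 68, 73, 76, 78, 79, 80, 82, 82, 83, 84, 84, 84, 82, 81, 79, 76, 72, 63, 48, 37, 32, 31, 31, 31, 32, 32]
```

View pics/c5.png

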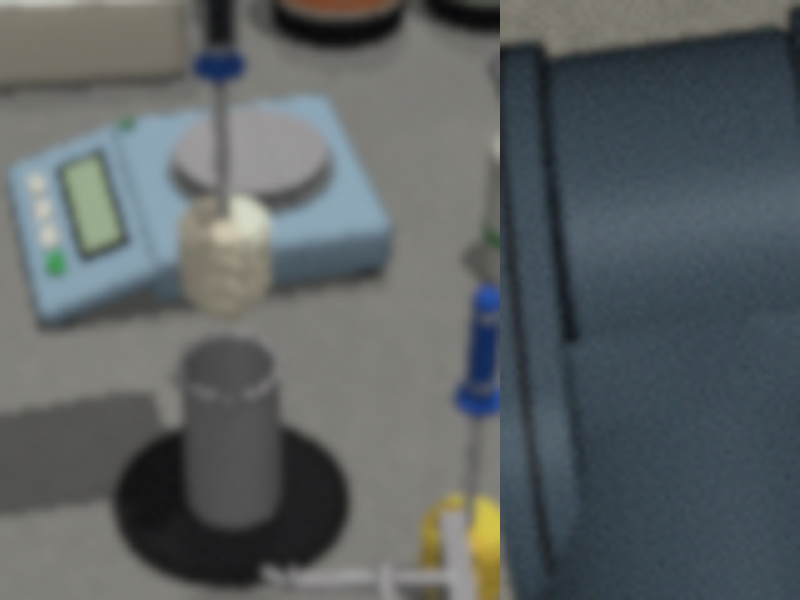

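The head is centred at u≈245.0 and the beaker at u≈245.9 lower down. That is the same +0.8 px calibration offset from prediction for both, so they are coaxial within about 1 mm. I'll enter slowly.

Emit:
{"name": "drive_tool", "arguments": {
  "plan": [0, 0, 0.02, 0, 1, 0, 0, 0.04, 0, 1, 0, 0, 0.055, 0, 1, 0, 0, 0.07, 0, 1, 0, 0, 0.08, 0, 1, 0, 0, 0.09, 0, 1, 0, 0, 0.1, 0, 1, 0, 0, 0.1, 0, 1]
}}

```text
clock: 14.8
eef_pos: [0.4942, 0.0144, 0.2772]
ee_rot: [-0.0, 1.0, -0.0, -0.001]
contact_force: [0.1, -0.4, -0.4]
finger_gap: 0.0169
```

Emit:
{"name": "drive_tool", "arguments": {
  "plan": [0, 0, 0.01, 0, 1, 0, 0, 0.025, 0, 1, 0, 0, 0.04, 0, 1, 0, 0, 0.055, 0, 1, 0, 0, 0.07, 0, 1, 0, 0, 0.085, 0, 1, 0, 0, 0.09, 0, 1, 0, 0, 0.09, 0, 1, 0, 0, 0.09, 0, 1]
}}

```text
clock: 15.7
eef_pos: [0.4948, 0.0144, 0.2108]
ee_rot: [-0.0, 1.0, 0.0, 0.0]
contact_force: [0.4, -0.7, -0.2]
finger_gap: 0.0168
```

```bash
python3 - <<'E'
from h import *
s=get_state();p=s["eef_pos"];print(p,s["contact_force"],s["wrist_torque"])
d=get_image("side");g=cv2.cvtColor(d["img"],cv2.COLOR_RGB2GRAY)
for v in(215,220):print(v,g[v,228:264].tolist())
E
```

```text
[0.49482474 0.0144251  0.21081144] [ 0.35021933 -0.66012486 -0.15692673] [ 0.02059869  0.0051371  -0.02477664]
215 [42, 31, 23, 21, 20, 21, 22, 26, 41, 60, 71, 76, 78, 81, 80, 82, 83, 83, 84, 85, 85, 86, 85, 83, 81, 78, 74, 64, 49, 36, 32, 33, 33, 32, 31, 37]
220 [21, 22, 20, 20, 20, 22, 20, 23, 37, 56, 68, 75, 78, 80, 80, 81, 84, 83, 85, 85, 86, 86, 84, 83, 80, 78, 73, 63, 50, 37, 32, 32, 32, 32, 31, 32]
```

Inside, the beaker hasn't moved and the forces are near zero. Next I'll feel for the floor.

Emit:
{"name": "drive_tool", "arguments": {
  "plan": [0, 0, 0.008, 0, 1, 0, 0, 0.015, 0, 1, 0, 0, 0.017, 0, 1, 0, 0, 0.017, 0, 1, 0, 0, 0.017, 0, 1]
}}

```text
clock: 16.25
eef_pos: [0.4946, 0.0144, 0.1979]
ee_rot: [-0.0, 1.0, -0.0, 0.0]
contact_force: [-0.3, 0.4, 0.0]
finger_gap: 0.0168
```

Emit:
{"name": "drive_tool", "arguments": {
  "plan": [0, 0, 0.0015, 0, 1, 0, 0, 0.003, 0, 1, 0, 0, 0.003, 0, 1, 0, 0, 0.003, 0, 1]
}}

```text
clock: 16.65
eef_pos: [0.4947, 0.0144, 0.1957]
ee_rot: [-0.0, 1.0, -0.0, 0.0]
contact_force: [-0.5, 0.8, 2.2]
finger_gap: 0.0169
```

Contact: force rose about 3 N net of the brush's weight, at the TCP height expected for the floor (0.198 for free tip). Stroke 1 goes up.

Emit:
{"name": "drive_tool", "arguments": {
  "plan": [0, 0, -0.008, 0, 1, 0, 0, -0.02, 0, 1, 0, 0, -0.034, 0, 1, 0, 0, -0.048, 0, 1, 0, 0, -0.058, 0, 1, 0, 0, -0.0613, 0, 1, 0, 0, -0.0613, 0, 1, 0, 0, -0.0613, 0, 1]
}}

```text
clock: 17.45
eef_pos: [0.4944, 0.0144, 0.2413]
ee_rot: [-0.0, 1.0, -0.0, -0.0]
contact_force: [-1.2, -0.2, -0.7]
finger_gap: 0.0165
```

```bash
python3 - <<'E'
from h import *
s=get_state();p=s["eef_pos"];print(p,s["contact_force"],s["wrist_torque"])
d=get_image("side");g=cv2.cvtColor(d["img"],cv2.COLOR_RGB2GRAY)
for v in(215,220):print(v,g[v,228:264].tolist())
cv2.imwrite("pics/c6.png",cv2.resize(d["img"][125:245,200:300],None,fx=5,fy=5,interpolation=cv2.INTER_CUBIC)[...,::-1])
E
```

```text
[0.49438304 0.01439218 0.24134008] [-1.23157948 -0.16645061 -0.74504585] [-0.01950427  0.03638707  0.06216777]
215 [43, 30, 23, 20, 19, 21, 21, 25, 41, 59, 70, 76, 78, 79, 80, 81, 81, 84, 84, 84, 85, 85, 84, 83, 80, 77, 74, 64, 49, 36, 32, 32, 32, 31, 33, 38]
220 [20, 20, 20, 20, 21, 20, 20, 24, 36, 56, 68, 74, 78, 79, 80, 81, 82, 83, 84, 84, 85, 85, 84, 83, 80, 77, 73, 63, 48, 37, 33, 32, 33, 32, 31, 32]
```

View pics/c6.png

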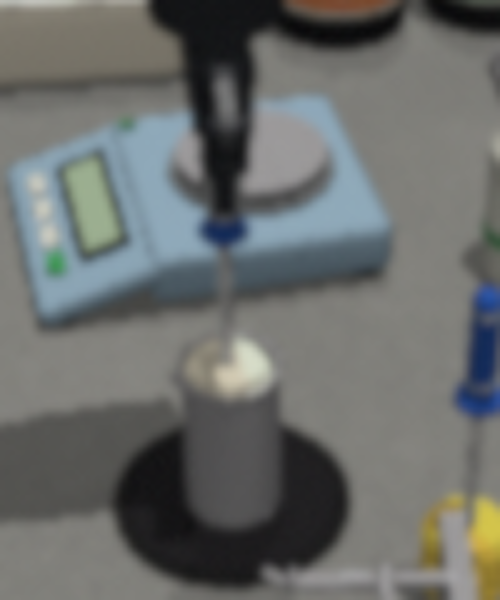

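The head's top is level with the rim and the beaker hasn't moved. Strokes 2 and 3 follow.

Emit:
{"name": "drive_tool", "arguments": {
  "plan": [0, 0, 0.008, 0, 1, 0, 0, 0.02, 0, 1, 0, 0, 0.034, 0, 1, 0, 0, 0.048, 0, 1, 0, 0, 0.057, 0, 1, 0, 0, 0.062, 0, 1, 0, 0, 0.062, 0, 1, 0, 0, 0.062, 0, 1, 0, 0, 0.062, 0, 1]
}}

```text
clock: 18.4
eef_pos: [0.4946, 0.0144, 0.1954]
ee_rot: [0.0, 1.0, -0.0, 0.0]
contact_force: [-0.5, -0.1, 2.3]
finger_gap: 0.0173
```

Emit:
{"name": "drive_tool", "arguments": {
  "plan": [0, 0, -0.008, 0, 1, 0, 0, -0.02, 0, 1, 0, 0, -0.034, 0, 1, 0, 0, -0.048, 0, 1, 0, 0, -0.058, 0, 1, 0, 0, -0.062, 0, 1, 0, 0, -0.062, 0, 1, 0, 0, -0.062, 0, 1]
}}

```text
clock: 19.2
eef_pos: [0.4944, 0.0144, 0.2413]
ee_rot: [-0.0, 1.0, -0.0, -0.0]
contact_force: [0.2, -0.1, -0.2]
finger_gap: 0.0168
```

Emit:
{"name": "drive_tool", "arguments": {
  "plan": [0, 0, 0.008, 0, 1, 0, 0, 0.02, 0, 1, 0, 0, 0.034, 0, 1, 0, 0, 0.048, 0, 1, 0, 0, 0.057, 0, 1, 0, 0, 0.062, 0, 1, 0, 0, 0.062, 0, 1, 0, 0, 0.062, 0, 1, 0, 0, 0.062, 0, 1]
}}

```text
clock: 20.1
eef_pos: [0.4947, 0.0144, 0.1954]
ee_rot: [-0.0, 1.0, -0.0, 0.0]
contact_force: [-0.9, 0.1, 1.9]
finger_gap: 0.0164
```

Emit:
{"name": "drive_tool", "arguments": {
  "plan": [0, 0, -0.008, 0, 1, 0, 0, -0.02, 0, 1, 0, 0, -0.034, 0, 1, 0, 0, -0.048, 0, 1, 0, 0, -0.058, 0, 1, 0, 0, -0.062, 0, 1, 0, 0, -0.062, 0, 1, 0, 0, -0.062, 0, 1]
}}

```text
clock: 20.9
eef_pos: [0.4944, 0.0144, 0.2414]
ee_rot: [-0.0, 1.0, -0.0, -0.0]
contact_force: [0.6, -0.7, -1.7]
finger_gap: 0.0162
```

Three strokes done, each showing about 3 N net contact at the bottom. I'll withdraw and carry the brush back.

Emit:
{"name": "drive_tool", "arguments": {
  "plan": [0, 0, -0.012, 0, 1, 0, 0, -0.03, 0, 1, 0, 0, -0.05, 0, 1, 0, 0, -0.07, 0, 1, 0, 0, -0.09, 0, 1, 0, 0, -0.11, 0, 1, 0, 0, -0.13, 0, 1, 0, 0, -0.145, 0, 1, 0, 0, -0.149, 0, 1, 0, 0, -0.149, 0, 1]
}}

```text
clock: 21.9
eef_pos: [0.4946, 0.0144, 0.3535]
ee_rot: [-0.0, 1.0, 0.0, 0.0]
contact_force: [0.6, 0.6, -1.9]
finger_gap: 0.0168
```

Emit:
{"name": "drive_tool", "arguments": {
  "plan": [0.004, -0.02, 0, 0, 1, 0.012, -0.07, 0, 0, 1, 0.022, -0.12, 0, 0, 1, 0.032, -0.17, 0, 0, 1, 0.041, -0.22, 0, 0, 1, 0.05, -0.27, 0, 0, 1, 0.058, -0.315, 0, 0, 1, 0.063, -0.34, 0, 0, 1, 0.0653, -0.351, 0, 0, 1, 0.0653, -0.351, 0, 0, 1]
}}

```text
clock: 22.9
eef_pos: [0.4452, -0.2493, 0.3527]
ee_rot: [0.001, 1.0, 0.0, -0.001]
contact_force: [-0.2, -0.0, -1.8]
finger_gap: 0.0165
```

Emit:
{"name": "drive_tool", "arguments": {
  "plan": [0, 0, 0, 0, 1, 0, 0, 0.03, 0, 1, 0, 0, 0.07, 0, 1, 0, 0, 0.11, 0, 1, 0, 0, 0.14, 0, 1, 0, 0, 0.16, 0, 1, 0, 0, 0.166, 0, 1, 0, 0, 0.166, 0, 1, 0, 0, 0.166, 0, 1, 0, 0, 0.166, 0, 1]
}}

```text
clock: 23.9
eef_pos: [0.4462, -0.2488, 0.2298]
ee_rot: [-0.0, 1.0, -0.0, 0.001]
contact_force: [0.0, -0.2, -1.2]
finger_gap: 0.017
```

```bash
python3 - <<'E'
from h import *
s=get_state();p=s["eef_pos"];print(p,s["contact_force"],s["ee_rot"])
d=get_image("side");t=get_image("top");print(proj(d,p+[0,0,-.02]),proj(d,p+[0,0,-.16]))
cv2.imwrite("pics/c7.png",np.hstack([cv2.resize(q,None,fx=5,fy=5,interpolation=cv2.INTER_CUBIC) for q in(d["img"][195:315,210:290],t["img"][160:280,320:400])])[...,::-1])
E
```

```text
[ 0.4462242  -0.24883174  0.22976965] [ 0.00815525 -0.18668911 -1.24208191] [-2.03412609e-04  9.99999621e-01 -3.07455987e-04  7.88117558e-04]
[[234.34506909 241.00855006]] [[236.5279432 277.0235745]]
```

View pics/c7.png

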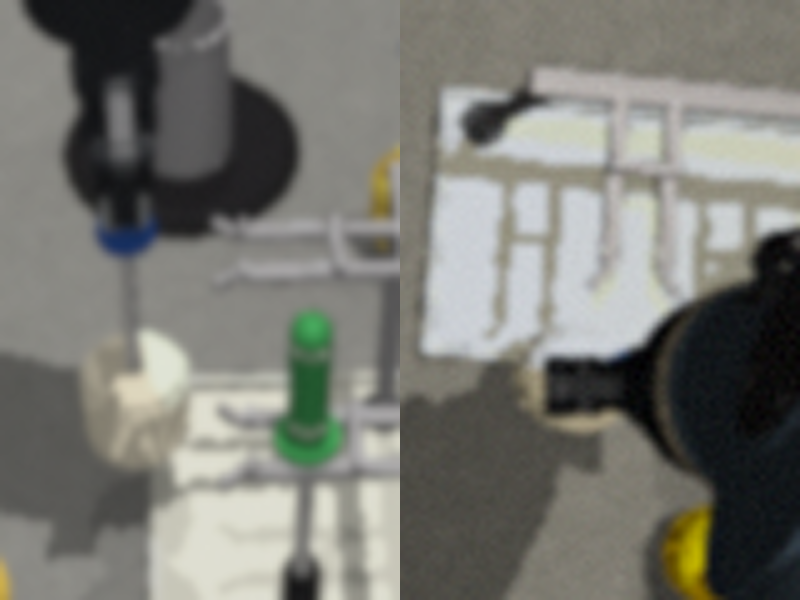

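The brush hangs vertical in front of fork 0, with the collar about 10 mm above the prongs. I'll go in by reversing the exit path.

Emit:
{"name": "drive_tool", "arguments": {
  "plan": [-0.01, -0.001, 0, 0, 1, -0.025, -0.0025, 0, 0, 1, -0.04, -0.004, 0, 0, 1, -0.055, -0.0054, 0, 0, 1, -0.07, -0.0068, 0, 0, 1, -0.085, -0.0083, 0, 0, 1, -0.098, -0.0096, 0, 0, 1, -0.1067, -0.0104, 0, 0, 1, -0.1067, -0.0104, 0, 0, 1, -0.1067, -0.0104, 0, 0, 1]
}}

```text
clock: 25.0
eef_pos: [0.5253, -0.2567, 0.2287]
ee_rot: [0.0, 1.0, 0.0, -0.0]
contact_force: [-0.3, 0.2, -0.5]
finger_gap: 0.0171
```

Emit:
{"name": "drive_tool", "arguments": {
  "plan": [0, 0, 0.005, 0, 1, 0, 0, 0.01, 0, 1, 0, 0, 0.0125, 0, 1, 0, 0, 0.0125, 0, 1, 0, 0, 0.0125, 0, 1]
}}

```text
clock: 25.5
eef_pos: [0.5253, -0.2567, 0.22]
ee_rot: [0.0, 1.0, -0.0, 0.0]
contact_force: [-2.4, 0.4, 6.6]
finger_gap: 0.0173
```

Seated: upward force 6.6 N at the same TCP height as when it was picked. I'll release and rise.

Emit:
{"name": "drive_tool", "arguments": {
  "plan": [0, 0, 0, 0, 0.6, 0, 0, 0, 0, 0.3, 0, 0, 0, 0, 0, 0, 0, 0, 0, -0.4, 0, 0, 0, 0, -0.8, 0, 0, 0, 0, -1, 0, 0, 0, 0, -1, 0, 0, 0, 0, -1]
}}

```text
clock: 26.3
eef_pos: [0.5256, -0.2567, 0.2194]
ee_rot: [0.0, 1.0, -0.0, -0.0]
contact_force: [-0.2, 0.3, 0.5]
finger_gap: 0.0853
```

Emit:
{"name": "drive_tool", "arguments": {
  "plan": [0, 0, -0.02, 0, -1, 0, 0, -0.05, 0, -1, 0, 0, -0.09, 0, -1, 0, 0, -0.13, 0, -1, 0, 0, -0.16, 0, -1, 0, 0, -0.17, 0, -1, 0, 0, -0.17, 0, -1, 0, 0, -0.17, 0, -1]
}}

```text
clock: 27.1
eef_pos: [0.5252, -0.2564, 0.3457]
ee_rot: [-0.0, 1.0, 0.0, -0.001]
contact_force: [-0.3, 0.6, -0.6]
finger_gap: 0.0854
```

Emit:
{"name": "drive_tool", "arguments": {
  "plan": [0, 0.04, 0, 0, -1, 0, 0.1, 0, 0, -1, 0, 0.16, 0, 0, -1, 0, 0.22, 0, 0, -1, 0, 0.26, 0, 0, -1, 0, 0.27, 0, 0, -1, 0, 0.27, 0, 0, -1, 0, 0.27, 0, 0, -1, 0, 0.27, 0, 0, -1]
}}

```text
clock: 28.0
eef_pos: [0.5255, -0.0559, 0.3465]
ee_rot: [0.001, 1.0, -0.0, -0.0]
contact_force: [-0.2, 0.1, 1.3]
finger_gap: 0.0855
```

```bash
python3 - <<'E'
from h import *
s=get_state();print(s["eef_pos"],s["contact_force"],s["finger_gap"])
d=get_image("side");t=get_image("top");T=cv2.resize(t["img"],(400,300));S=d["img"]
for n,p in(("grip",(.5255,-.257,.24)),("cap",(.5255,-.257,.28))):print(n,proj(d,p),proj(t,p))
for n,X,roi in(("top",hsv(t),(355,190,395,215)),("side",hsv(d),(255,210,282,255))):
    for b in blobs(((X[...,0]>105)&(X[...,0]<130)&(X[...,1]>140)).astype(np.uint8),roi):print(n,b[:3])
r=lambda a:cv2.resize(a,(400,300),interpolation=cv2.INTER_CUBIC)
cv2.imwrite("pics/c8.png",np.vstack([np.hstack([T,r(S)]),np.hstack([r(t["img"][165:252,320:436]),r(S[180:300,200:360])])])[...,::-1])
E
```

```text
[ 0.52546919 -0.05586089  0.34650428] [-0.16147247  0.08275625  1.27429517] 0.08554164204005182
grip [[268.01127547 231.64144746]] [[372.25162071 200.80909272]]
cap [[268.37198769 219.32730611]] [[377.04473399 199.61889918]]
top (131, [362, 197, 18, 11], [369.7, 201.3])
side (34, [265, 219, 7, 7], [267.9, 221.8])
side (65, [265, 228, 6, 12], [267.6, 233.5])
side (37, [263, 242, 11, 5], [268.1, 244.3])
```

View pics/c8.png

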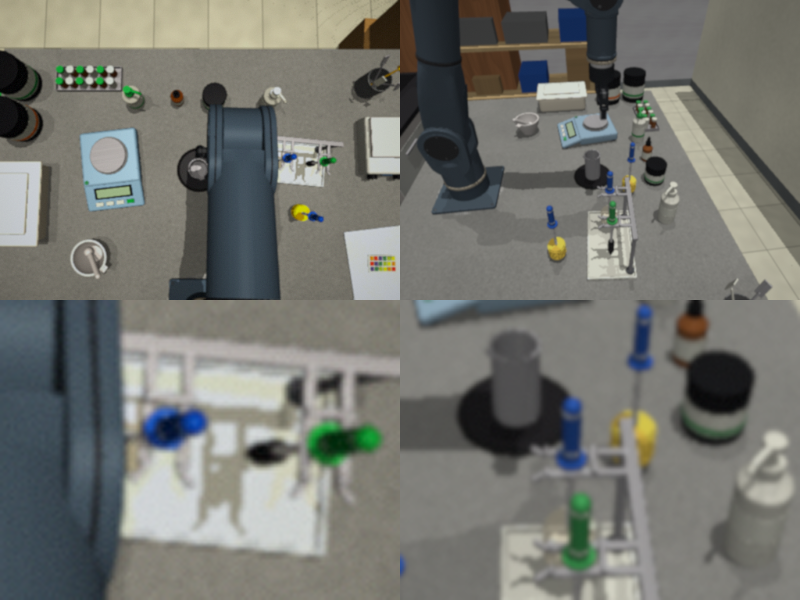

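The brush hangs in fork 0, within 1 px of its first image position. The beaker stands on the mat at side-crop (515,380), the bystanders are undisturbed, and the gripper is clear of everything.

```bash
python3 -c "from station import close_job;print(close_job())"
```

```text
the job is handed in; nothing more can be done
None
```

The job is done and handed in at about 28 s on the robot's clock.

- **Beaker:** I moved it from the balance to the centre of the mat. It stood upright there through the scrubbing and did not shift, judging by its edges in the side view.
- **Scrubbing:** I took the blue brush from slot0 and made three full strokes. Each one bottomed with about 3 N on the tuft (net of the brush's weight) and came back up until the top of the bristles reached the rim, by my reckoning about 2 mm above it.
- **Brush:** I hung it back in slot0. It seated at the same tool height as when I picked it, and in the last pictures it sat within 1 px of where it started.

In the last pictures the other things looked undisturbed, and the gripper was open and clear of everything. No check failed. The one disagreement was a 4–10 mm difference between the two cameras in y for the beaker and brush. I relied mainly on the top view, and the grasps confirmed it.

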